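# Roll the knurled wheel to set the cell holder's gap to its gauge pointer

### The arm

A 7-joint arm with a two-finger parallel gripper is mounted at the origin on the work surface. World frame = base frame: x ahead of the robot, y to its left, z up, the work surface at z = 0. Lengths are in m, angles in rad, forces in N, time in s.
With the tool pointing down it reaches from about 0.4 to 0.9 m from the base axis. Payload 5.5 kg.
Tool frame: the origin (TCP) lies where the fingers leave the gripper's body, on its centre line; the fingertips stand 73 mm ahead of it and the grasp point (between the pads) lies 54 mm ahead of it; z points along the fingers, y is the line along which they close (so a half turn about z gives the same grasp; the last joint's range is limited). The gripper opens to 85 mm and grips with 20 to 120 N. Pads are 22 mm wide; open, the fingers measure 114 mm over their backs; the gripper's body (76 mm by 85 mm) begins 54 mm behind the grasp point. The pads swing forward as they close: fully open they stand 13 mm farther back than shut.
Start: joints at [-0.943, 0.501, -0.427, 1.55, 0.221, 1.138, -0.21], TCP at [0.232, 0.607, 0.304] pointing down, gripper open.
Joint ranges: [-2.88, 2.88], [-0.31, 2.03], [-1.54, 1.56], [0.2, 2.42], [-1.41, 4.55], [0.19, 2.02], [-2.57, 2.57]. Speed limits (rad/s): [2.57, 2.57, 3.14, 3.14, 3.14, 3.14, 3.14].

### API

Orientations are given as a 3x3 rotation matrix whose columns are the frame's x, y, z axes.
In Python, from workcell import bot, cam, get_state gives the robot as it stands (bot), with the cameras (cam) and the readings as plain functions.
- The arm moves only by the shell command python3 inch.py 'ROWS' [FORCE]. ROWS is rows parted by semicolons, their numbers by spaces, 1 to 12 of them, each of 5 numbers: the finger opening in m, then dx, dy, dz in m, then a turn about the tool's z in rad; each row is the pose to reach, as a shift and turn from the pose commanded when the command began, along the tool's axes at that moment; what a row does not reach only later rows make up. A row lasts 1/12 s, in which the tool goes at most 0.0417 m and 0.125 rad, less where a joint would pass 70% of its speed; a pose out of reach is approached as far as the arm can. The fingers move at their own pace and stop on an object; FORCE is the grip in N (left out, the last holds). Time passes only in rows, so rows that do not move let the fingers close. It prints the time, the measured TCP pose, the force, the opening and the grip force at its end.
- get_state(): the state, without advancing time (a new reading comes with each control period).
- cam.capture(name): name is "scene" or "top" or "wrist"; returns the picture (480x640x3 uint8, red, green, blue); there is no depth.
- cam.camera_info(name): a dict with "fx", "fy", "cx", "cy" (pixels), "rvec" (rotation vector, rad) and "tvec" (3), from world to camera coordinates, as OpenCV has them. Camera axes: x right, y down, z forward; pixel columns grow to the right and rows downward; lengths in m; the calibration is good to about 2 mm. A picture is of the moment at which its call begins: read the wrist's pose just before it. camera_info takes no time and is no camera call; for the wrist camera it gives the pose at the moment of the call.
- bot.hand_in(): hands the job in; it is judged then, once.
The state is a dict: "time": time; "joint_pos": joint angles; "dq": joint speeds; "joint_torque": joint torques, N m; "eef_pos": TCP position; "tcp_rot": TCP orientation; "force": force on the tool from outside, world axes, zero at the start; "wrist_torque": the same for the moment, N m; "opening": finger opening in m; "grasp_force": force on a finger pad.
Only numpy, scipy, OpenCV 4.12 (cv2) and the standard library are available. Lean on these libraries where they do the work, as an engineer would, in place of code of your own. Each camera call takes 0.05 s, during which the arm holds its last target. There are 200 camera calls.

### The job

Close the gap of the cell holder to its gauge mark: with a fingertip pressed lightly on top of the knurled wheel, roll the wheel stroke by stroke until the clamping face of the moving jaw stands level with the white blade of the gauge pointer (if you roll past it, roll back), then take the finger away. Move the jaw only by the wheel: pinch and lift nothing, do not touch the jaw or the pointer, do not shove the holder along the bench, and leave the bottle, beaker and cuvette alone.

Things in the scene. Friction and masses are not known exactly. Their poses are not given: they have to be found in the camera images.
- holder: The cell holder: a steel base plate 110 x 250 x 6 mm, long along its y, loose on the bench (2.6 kg in all), with a blue deck of the same outline on sprung feet over it (deck top 22 mm above the bench). Origin: centre of the base's underside; z up. Knurled wheel at its -y end between two black cheek plates; black fixed jaw at its +y end (top 64 mm up, clamping face at y = +85 mm).
- deck: The blue sprung deck; it bears wheel, jaws and gauge. Unpressed, its origin and axes are the holder's. Pressed, all on it sinks straight down: begins to give at 3 N, then 0.6 N per mm, rigid stop after 7 mm.
- wheel: Ribbed aluminium wheel, radius 34, 24 mm wide, 12 mm proud of the cheeks beside it. Origin: its centre, (0, -70, 60) mm in the deck's frame; own x = its axis, along the holder's x. Rolling its top to the holder's +y (to the jaws) closes the gap: 12 mm of jaw per rad, 2.83 mm of rim per mm. Turns either way at about 1.5 N on the rim, stays where left. Over 30 N on it counts as forced.
- wheel_top (a point): The highest point of the wheel's rim, at the middle of its width: 94 mm above the bench when not pressed; sinks with the deck, does not turn with the wheel.
- jaw: Moving jaw, black block 80 (x) x 16 (y) x 40 mm high, top 64 mm above the bench, a white strip on top along its clamping face. Origin: in the plane of the clamping face (towards the fixed jaw, +y), at its underside; axes parallel to the holder's. Moves only along the holder's y, driven by the wheel; starts with the face at y = +20 to +30 mm of the holder, can go to +70 mm.
- gauge: Gauge pointer: small black clip on the dark steel bar along the holder's +x edge, with a white upright blade 3 mm thick in y, 16 mm long, its top 62 mm above the bench, just off the jaw's end. Origin: middle plane of the blade; axes parallel to the holder's. The gap is right when the jaw's origin has the same y in the holder's frame. Set between y = +45 and +60 mm of the holder; stays there.
- bottle: Bystander: glass jar with blue cap, radius 28 mm, 110 mm tall, upright. Origin: centre of its underside.
- beaker: Bystander: small empty glass beaker, rim radius 26 mm, 62 mm tall. Origin: centre of its underside.
- cuvette: Bystander: clear open square cuvette, 42 x 42 x 45 mm tall. Origin: centre of its underside.

How it is judged:
By the outcome, as a careful person would: the job done as asked, in the order asked, and still so for the second after the job is handed in, with the robot touching nothing.
It also fails if it takes over 45 s, if anything falls off the work surface, if the arm or the gripper's body presses on something with over 40 N, if the wrist force passes 120 N, or if a joint passes its speed limit or range.

## Working session

There is one attempt and no reset: what is moved stays moved. The work goes in short steps, Python scripts to look and compute and a shell command to move; the robot and the scene stay as the last step left them, time stands still between calls to the robot, and variables do not carry over. Pictures are saved under pics/ and viewed, at most 10 in all, crops included, and the job is handed in when it is done.

```bash
mkdir -p pics; ls; python3 - <<'E'
from workcell import bot, cam, get_state
import cv2
for n in ("scene","top"):
    cv2.imwrite(f"pics/{n}0.png",cam.capture(n)[:,:,::-1])
    print(n,cam.camera_info(n))
s=get_state();print(s['time'],s['eef_pos'],s['tcp_rot'],s['opening'])
E
```

```text
inch.py
pics
workcell.py
scene {'fx': 541.8609449375545, 'fy': 541.8609449375545, 'cx': 315.3520679038399, 'cy': 241.97107016605608, 'rvec': array([ 0.69038096,  2.57242134, -1.21846204]), 'tvec': array([ 0.45056583, -0.16070523,  1.25227787])}
top {'fx': 607.6466911623104, 'fy': 607.6466911623104, 'cx': 319.98939206488797, 'cy': 237.4420940488008, 'rvec': array([ 2.15548961, -2.1116335 ,  0.20194038]), 'tvec': array([0.0358472 , 0.57068842, 1.16930298])}
0.1 [0.2317663  0.60673025 0.30295622] [[-9.34210239e-01  3.56722274e-01 -6.70067132e-04]
 [ 3.56722902e-01  9.34208754e-01 -1.66623550e-03]
 [ 3.15992643e-05 -1.79564256e-03 -9.99998387e-01]] 0.08508492033407922
```

View pics/scene0.png

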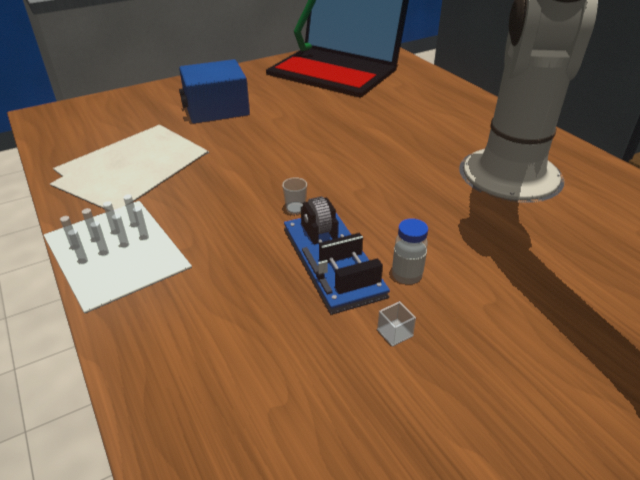

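View pics/top0.png

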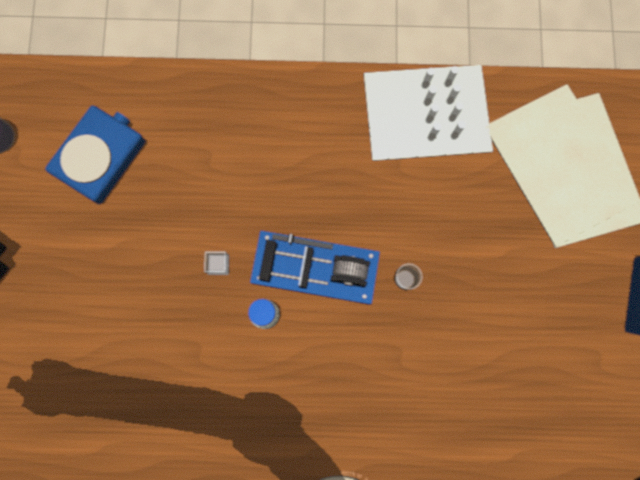

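The top view shows the deck centred near (316,267), the wheel at (350,270), the jaw strip at (308,267) and the gauge clip at (291,238). Holder +y points left in the image (about world +y). The beaker (408,277), bottle (263,313) and cuvette (216,263) all stand clear of the deck.

```bash
cat > h.py <<'E'
import cv2, numpy as np
from workcell import bot, cam, get_state
def ray(ci,px,z):
    R,_=cv2.Rodrigues(ci['rvec']);t=np.array(ci['tvec']).ravel()
    p=np.atleast_2d(np.array(px,float))
    d=np.c_[(p[:,0]-ci['cx'])/ci['fx'],(p[:,1]-ci['cy'])/ci['fy'],np.ones(len(p))]@R
    c=-R.T@t
    return c+d*((z-c[2])/d[:,2])[:,None]
def proj(ci,P):
    return cv2.projectPoints(np.array(P,float).reshape(-1,3),np.array(ci['rvec']),np.array(ci['tvec']),np.array([[ci['fx'],0,ci['cx']],[0,ci['fy'],ci['cy']],[0,0,1.]]),None)[0][:,0]
def blue(im):
    h=cv2.cvtColor(im,cv2.COLOR_RGB2HSV)
    return cv2.inRange(h,(105,120,60),(125,255,255))
E
python3 - <<'E'
from h import *
im=cv2.imread('pics/top0.png')[:,:,::-1].copy()
ci=cam.camera_info('top')
m=blue(im); m[:, :245]=0; m[:,390:]=0; m[:225]=0
m[296:,:285]=0; m[310:]=0
ys,xs=np.nonzero(m)
c=np.c_[xs,ys]
P=ray(ci,c,.022)[:,:2].astype(np.float32)
r=cv2.minAreaRect(P*1000); print(r)
b=cv2.boxPoints(r);print(b)
s=get_state();print(s['eef_pos'])
E
```

```text
((513.6712036132812, 56.54547119140625), (246.2821502685547, 107.53157043457031), 81.13983154296875)
[[441.58038  -56.844994]
 [547.8288   -73.40739 ]
 [585.762    169.93594 ]
 [479.5136   186.49832 ]]
[0.2317663  0.60673025 0.30295622]
```

```bash
R="0 -.237 -.241 0 .68"; python3 inch.py '0 -.024 -.024 0 .06; 0 -.05 -.05 0 .14; 0 -.08 -.08 0 .23; 0 -.11 -.11 0 .32; 0 -.135 -.137 0 .4; 0 -.16 -.163 0 .48; 0 -.19 -.193 0 .56; 0 -.215 -.218 0 .63; 0 -.237 -.241 0 .68; 0 -.237 -.241 0 .68'
cat > goal.py <<'E'
from h import *
import sys
# shift in tool axes to a TCP point given in the holder frame
def H(p): 
    C=np.array([.5137,.0565,0]);y=np.array([.154,.988,0]);x=np.array([.988,-.154,0])
    return C+x*p[0]+y*p[1]+np.array([0,0,p[2]])
if __name__=='__main__':
    g=H([float(a) for a in sys.argv[1:4]])
    s=get_state();R=np.array(s['tcp_rot'])
    a=np.arctan2(R[1,0],R[0,0])-np.arctan2(.988,.154)
    print('shift',R.T@(g-s['eef_pos']),'turn',a,'now',s['eef_pos'],'q',np.round(s['joint_pos'],2),'F',s['force'],'t',s['time'])
E
python3 goal.py 0 -.07 .3
python3 -c "
from h import *
ci=cam.camera_info('wrist');R,_=cv2.Rodrigues(ci['rvec']);c=-R.T@np.ravel(ci['tvec']);s=get_state();T=np.array(s['tcp_rot'])
print(ci['fx'],T.T@(c-s['eef_pos']),T.T@R.T)"
```

```text
time: 0.93
eef_pos: [0.3701, 0.2906, 0.3034]
tcp_rot: [[-0.492, 0.871, 0.0], [0.871, 0.492, -0.004], [-0.004, -0.002, -1.0]]
force: [0.2, -0.5, 0.2]
opening: 0.0001
grasp_force: 0.0
shift [-0.3293322  -0.03352641  0.00469518] turn 0.6688463734516585 now [0.3701264  0.29058902 0.30341337] q [-0.53  0.16 -0.21  1.99  0.04  1.   -0.25] F [ 0.16648534 -0.54307074  0.22788822] t 0.9333
404.5071980815279 [ 0.08018696  0.00073415 -0.0702667 ] [[-6.63844547e-04 -9.48610965e-01 -3.16443986e-01]
 [ 9.99999750e-01 -5.53198051e-04 -4.39492136e-04]
 [ 2.41850863e-04 -3.16444199e-01  9.48611095e-01]]
```

```bash
python3 goal.py 0 -.03 .26|cut -c1-80; python3 inch.py '0 -.03 -.003 0 .08; 0 -.07 -.007 0 .18; 0 -.11 -.01 .01 .3; 0 -.15 -.015 .02 .4; 0 -.19 -.018 .025 .5; 0 -.23 -.02 .03 .6; 0 -.265 -.022 .035 .65; 0 -.292 -.025 .04 .669; 0 -.292 -.025 .04 .669; 0 -.292 -.025 .04 .669'
python3 goal.py 0 -.03 .26
python3 - <<'E'
from h import *
from goal import H
ci=cam.camera_info('wrist')
im=cam.capture('wrist');cv2.imwrite('pics/w1.png',im[:,:,::-1])
for p in [(0,-.07,.094),(.055,.125,.022),(-.055,.125,.022),(.055,-.125,.022),(-.055,-.125,.022),(0,.085,.064)]: print(p,proj(ci,H(p)))
E
```

```text
shift [-0.29780455 -0.00865512  0.0445349 ] turn 0.6688463734516585 now [0.37012
time: 1.77
eef_pos: [0.4923, 0.0309, 0.2632]
tcp_rot: [[0.146, 0.989, -0.002], [0.989, -0.146, -0.001], [-0.001, -0.001, -1.0]]
force: [-0.4, 1.2, -0.2]
opening: -0.0001
grasp_force: 0.0
shift [-0.00155794  0.01722068  0.00314918] turn 0.00824474943143394 now [0.49227554 0.0309147  0.26317264] q [-0.19  0.24  0.08  1.99 -0.02  0.91 -0.24] F [-0.36991851  1.21690206 -0.24604663] t 1.7667
(0, -0.07, 0.094) [[344.45077887 307.55263612]]
(0.055, 0.125, 0.022) [[427.86667337  -1.83456529]]
(-0.055, 0.125, 0.022) [[264.48759221  -3.19027873]]
(0.055, -0.125, 0.022) [[401.40878924 326.83434551]]
(-0.055, -0.125, 0.022) [[274.86802306 325.90771502]]
(0, 0.085, 0.064) [[348.49659112  54.49296299]]
```

View pics/w1.png

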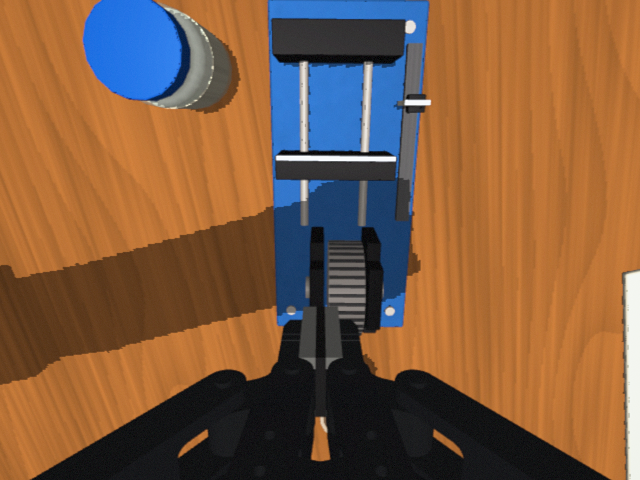

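The wrist view shows the jaw's white strip at (336,158), the gauge blade at (415,102), the fixed jaw at (338,40) and the wheel at (347,280). The fingers are at the bottom. I'll measure the gap next.

```bash
cat > meas.py <<'E'
from h import *
from goal import H
def hol(P): 
    d=P-H([0,0,0]); return np.c_[d@(H([1,0,0])-H([0,0,0])),d@(H([0,1,0])-H([0,0,0]))]*1000
def meas(name=None):
    ci=cam.camera_info('wrist'); im=cam.capture('wrist')
    if name: cv2.imwrite('pics/'+name,im[:,:,::-1])
    w=cv2.inRange(cv2.cvtColor(im,cv2.COLOR_RGB2HSV),(0,0,140),(180,60,255))
    n,l,st,_=cv2.connectedComponentsWithStats(w)
    for i in range(1,n):
        ys,xs=np.nonzero(l==i)
        if len(xs)<25: continue
        for z,nm in ((.064,'jaw'),(.062,'gauge')):
            Q=hol(ray(ci,np.c_[xs,ys],z)); m=Q.mean(0)
            if nm=='jaw' and abs(m[0])<15 and np.ptp(Q[:,0])>60 and -10<m[1]<75:
                k=abs(Q[:,0]-m[0])<35
                X=Q[k]; cols=xs[k]
                tops=np.array([[c,ys[xs==c].min()-.5] for c in np.unique(cols)])
                bots=np.array([[c,ys[xs==c].max()+.5] for c in np.unique(cols)])
                T=hol(ray(ci,tops,z));B=hol(ray(ci,bots,z)); f=np.polyfit(T[:,0],T[:,1],1)
                print('jaw x',m[0],'slope',f[0],'face at x=0',f[1],'at x=47',np.polyval(f,47),'strip width',np.median(T[:,1]-B[:,1]))
            if nm=='gauge' and 35<m[0]<65 and 35<m[1]<70 and len(xs)<600:
                cs=np.unique(xs); E=np.array([[c,f(ys[xs==c])] for c in cs for f in (np.min,np.max)],float)
                E[0::2,1]-=.5;E[1::2,1]+=.5; G=hol(ray(ci,E,z))
                print('gauge x',m[0],'px',xs.min(),xs.max(),ys.min(),ys.max(),'mid y',np.mean(G[:,1]),'top edge',np.median(G[0::2,1]),'bot',np.median(G[1::2,1]))
if __name__=='__main__':
    import sys; meas(sys.argv[1] if len(sys.argv)>1 else None)
E
python3 meas.py; python3 goal.py 0 -.09 .19
```

```text
gauge x 44.17432249275602 px 405 431 103 108 mid y 58.12395088429053 top edge 59.905629607328315 bot 56.33525507901861
jaw x -6.801977943655443 slope -0.0031543803967758795 face at x=0 25.04990444572404 at x=47 24.901648567075572 strip width 3.231682591183546
shift [-0.06422323  0.01732868  0.07355421] turn 0.013078612386935973 now [0.49182118 0.03356499 0.26359897] q [-0.19  0.24  0.08  1.99 -0.02  0.91 -0.24] F [-0.0319898   1.00289838  1.00268707] t 1.8667
```

```bash
python3 inch.py '0 -.03 .01 .03 .01; 0 -.064 .019 .06 .013; 0 -.064 .019 .073 .013; 0 -.064 .019 .073 .013; 0 -.064 .019 .073 .013;0 -.064 .019 .073 .013'; python3 goal.py .0015 -.09 .163;
```

```text
time: 2.37
eef_pos: [0.5025, -0.0313, 0.1919]
tcp_rot: [[0.152, 0.988, 0.001], [0.988, -0.152, 0.001], [0.001, 0.001, -1.0]]
force: [1.1, -0.1, 0.2]
opening: 0.0001
grasp_force: 0.0
shift [-0.00159943 -0.00101828  0.0288859 ] turn 0.0018761991899856056 now [ 0.50253821 -0.03125975  0.19188902] q [-0.08  0.36  0.11  2.02 -0.06  0.76 -0.09] F [ 1.09134075 -0.07039353  0.19490445] t 2.3667
```

```bash
python3 inch.py '0 0 0 .012 0; 0 0 0 .02 0; 0 0 0 .025 0; 0 0 0 .029 0; 0 0 0 .029 0; 0 0 0 .029 0'
```

```text
time: 2.87
eef_pos: [0.5021, -0.0333, 0.1623]
tcp_rot: [[0.155, 0.988, 0.0], [0.988, -0.155, 0.0], [0.0, 0.0, -1.0]]
force: [-1.4, -0.1, 3.9]
opening: -0.0001
grasp_force: 1.9
```

```bash
python3 inch.py '0 .004 0 0 0; 0 .008 0 0 0; 0 .013 0 0 0; 0 .018 0 0 0; 0 .023 0 0 0; 0 .028 0 0 0; 0 .033 0 0 0; 0 .038 0 0 0; 0 .04 0 0 0; 0 .04 0 0 0'; python3 meas.py; python3 goal.py .0015 -.09 .163
```

```text
time: 3.7
eef_pos: [0.5086, 0.0075, 0.1622]
tcp_rot: [[0.154, 0.988, 0.001], [0.988, -0.154, 0.001], [0.001, 0.001, -1.0]]
force: [-0.7, 2.3, 4.2]
opening: 0.0002
grasp_force: 2.3
jaw x -5.580454376442239 slope 0.005506587144229236 face at x=0 44.755051519888575 at x=47 45.013861115667346 strip width 3.288861829596115
gauge x 43.942027921478626 px 405 447 34 43 mid y 58.00292497127793 top edge 59.70299396137151 bot 56.28693262958146
shift [-0.04064263 -0.00104815 -0.00091538] turn -6.012828572266038e-05 now [0.5086203  0.00734603 0.16214417] q [-0.15  0.42  0.1   2.03 -0.06  0.7  -0.17] F [-1.03177958  3.48138274  4.23500692] t 3.75
```

```bash
python3 inch.py '0 0 0 -.015 0; 0 0 0 -.03 0; 0 0 0 -.04 0; 0 0 0 -.04 0; 0 0 0 -.04 0'; python3 meas.py w2.png; python3 goal.py .0015 -.09 .163
```

```text
time: 4.17
eef_pos: [0.5085, 0.0058, 0.2021]
tcp_rot: [[0.156, 0.988, 0.001], [0.988, -0.156, 0.0], [0.0, 0.001, -1.0]]
force: [0.1, 0.0, 0.3]
opening: -0.0003
grasp_force: 0.0
jaw x -5.725249472555548 slope -0.0036654562914174185 face at x=0 45.63395123730893 at x=47 45.46167479161231 strip width 3.158371147799727
gauge x 44.2716531426987 px 388 422 44 52 mid y 58.23528776833803 top edge 60.17210222259519 bot 56.33352665124722
shift [-0.03901817 -0.00060031  0.03851329] turn -0.0015425206221351129 now [0.50798955 0.00579905 0.20151219] q [-0.15  0.35  0.1   2.01 -0.05  0.78 -0.17] F [0.36725748 0.16768622 0.73641071] t 4.2167
```

View pics/w2.png

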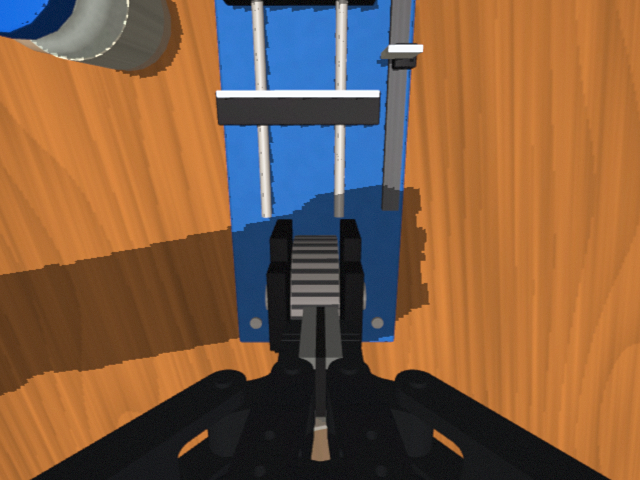

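The jaw's clamping edge is now at row 91 and the blade is at (405,48). About 12.7 mm remain, so I'll make a shorter stroke.

```bash
python3 inch.py '0 -.015 0 .01 0; 0 -.029 0 .018 0; 0 -.029 0 .024 0; 0 -.029 0 .030 0; 0 -.029 0 .035 0; 0 -.029 0 .0385 0; 0 -.029 0 .0385 0;0 -.029 0 .0385 0'; python3 inch.py '0 .002 0 0 0; 0 .005 0 0 0; 0 .008 0 0 0; 0 .011 0 0 0; 0 .014 0 0 0; 0 .017 0 0 0; 0 .02 0 0 0; 0 .02 0 0 0; 0 .02 0 0 0'; python3 meas.py; python3 goal.py .0015 -.09 .163
```

```text
time: 4.88
eef_pos: [0.5034, -0.0221, 0.1633]
tcp_rot: [[0.154, 0.988, -0.001], [0.988, -0.154, 0.0], [0.0, -0.001, -1.0]]
force: [-2.1, -0.1, 5.0]
opening: -0.0003
grasp_force: 2.4
time: 5.63
eef_pos: [0.507, -0.0018, 0.1634]
tcp_rot: [[0.154, 0.988, 0.0], [0.988, -0.154, 0.001], [0.001, 0.0, -1.0]]
force: [-2.6, 2.0, 4.3]
opening: -0.0
grasp_force: 2.4
jaw x -5.929352179777703 slope 0.001110685861901908 face at x=0 48.82303847116527 at x=47 48.87524070667466 strip width 3.1014603948050805
gauge x 43.493321145624186 px 405 448 7 17 mid y 57.7272618082782 top edge 59.47617803174925 bot 56.16421763982295
shift [-0.03121037 -0.00082265  0.00039996] turn -0.0005161095524859327 now [ 0.5069573  -0.00194302  0.16343301] q [-0.13  0.41  0.1   2.03 -0.07  0.7  -0.15] F [-2.68401845  2.89101061  4.12414104] t 5.6833
```

```bash
python3 inch.py '0 .002 0 0 0; 0 .004 0 0 0; 0 .006 0 0 0; 0 .008 0 0 0; 0 .01 0 0 0; 0 .012 0 0 0; 0 .012 0 0 0; 0 .012 0 0 0'; python3 meas.py; python3 goal.py .0015 -.09 .163
```

```text
time: 6.35
eef_pos: [0.5092, 0.0092, 0.1633]
tcp_rot: [[0.155, 0.988, 0.001], [0.988, -0.155, 0.0], [0.0, 0.001, -1.0]]
force: [0.7, 0.7, 0.1]
opening: 0.0004
grasp_force: 0.4
jaw x -5.872312230748247 slope 0.003990553714297734 face at x=0 54.351615464023034 at x=47 54.53917148859503 strip width 3.187545781671705
gauge x 44.27192573388433 px 403 446 38 48 mid y 58.30629528210023 top edge 59.85938961261566 bot 56.74622162421905
shift [-0.0425208  -0.00122511  0.0003329 ] turn -0.0010707105314844423 now [0.50912562 0.0091654  0.16334949] q [-0.15  0.42  0.1   2.03 -0.06  0.7  -0.17] F [0.42800688 0.09517806 0.62696722] t 6.4
```

```bash
python3 inch.py '0 0 0 -.02 0; 0 -.015 0 -.02 0; 0 -.0285 0 -.012 0; 0 -.0285 0 -.008 0; 0 -.0285 0 -.004 0; 0 -.0285 0 0 0; 0 -.0285 0 0 0;0 -.0285 0 0 0'; python3 inch.py '0 .002 0 0 0; 0 .004 0 0 0; 0 .006 0 0 0; 0 .008 0 0 0; 0 .008 0 0 0; 0 .008 0 -.006 0; 0 .012 0 -.02 0; 0 .025 0 -.04 0; 0 .025 0 -.04 0; 0 .025 0 -.04 0; 0 .025 0 -.04 0'; python3 meas.py; python3 goal.py .0015 -.075 .163
```

```text
time: 7.07
eef_pos: [0.5042, -0.0186, 0.1633]
tcp_rot: [[0.154, 0.988, -0.001], [0.988, -0.154, 0.0], [0.0, -0.001, -1.0]]
force: [-2.3, -1.0, 5.6]
opening: -0.0001
grasp_force: 2.5
time: 7.98
eef_pos: [0.5079, 0.0054, 0.2031]
tcp_rot: [[0.155, 0.988, -0.0], [0.988, -0.155, -0.0], [-0.0, -0.0, -1.0]]
force: [-0.1, 0.0, 0.1]
opening: 0.0003
grasp_force: 0.0
jaw x -5.737346828763729 slope 0.0061511317644676175 face at x=0 57.527958322944215 at x=47 57.817061515874194 strip width 3.024494747235323
gauge x 43.98215562984301 px 389 424 43 51 mid y 58.33945699866528 top edge 60.174095535005875 bot 56.53752433940676
shift [-0.02321194 -0.00025824  0.03971721] turn -0.0014877064840612686 now [0.50754034 0.00506971 0.20270642] q [-0.16  0.35  0.11  2.01 -0.05  0.79 -0.17] F [-0.4484755  -0.50707501 -0.41167425] t 8.0333
```

```bash
python3 inch.py '0 .015 0 .01 0; 0 .03 0 .02 0; 0 .03 0 .02 0; 0 .03 0 .02 0;0 .03 0 .02 0;0 .03 0 .02 0'; python3 meas.py;python3 meas.py; python3 meas.py w3.png; python3 -c "
import cv2;im=cv2.imread('pics/w3.png');cv2.imwrite('pics/w3c.png',cv2.resize(im[60:260,200:460],None,fx=3,fy=3,interpolation=cv2.INTER_NEAREST)[:600,:780])"; python3 goal.py .0015 -.075 .163
```

```text
time: 8.53
eef_pos: [0.5127, 0.0338, 0.1835]
tcp_rot: [[0.157, 0.988, -0.0], [0.988, -0.157, -0.001], [-0.001, -0.0, -1.0]]
force: [0.1, -0.6, -0.2]
opening: 0.0002
grasp_force: 0.0
jaw x -6.049891710270307 slope 0.0006454686083327767 face at x=0 58.43184260429776 at x=47 58.4621796288894 strip width 3.441703352882101
gauge x 44.24472470521135 px 392 428 107 115 mid y 58.23745924381785 top edge 59.75238390535564 bot 56.76118100213135
jaw x 0.10513373118269921 slope 0.0831950623139343 face at x=0 56.313559427455594 at x=47 60.2237273562105 strip width 3.4457086979945935
gauge x 44.23190854549671 px 391 427 108 115 mid y 58.16640300315869 top edge 59.88396506509905 bot 56.47167180812176
gauge x 44.14540767415445 px 391 427 108 115 mid y 58.33528466650581 top edge 60.07534574712164 bot 56.66103041767866
jaw x -6.726442939831107 slope -0.0034828572134024977 face at x=0 54.27158806868333 at x=47 54.10789377965341 strip width 3.4515603222662783
shift [-0.05287611 -0.00103558  0.02072664] turn -0.0026372705687673914 now [0.51292492 0.03423453 0.18372128] q [-0.2   0.39  0.1   2.   -0.05  0.75 -0.23] F [-0.227132    0.42931904 -0.07607967] t 8.6833
```

View pics/w3c.png

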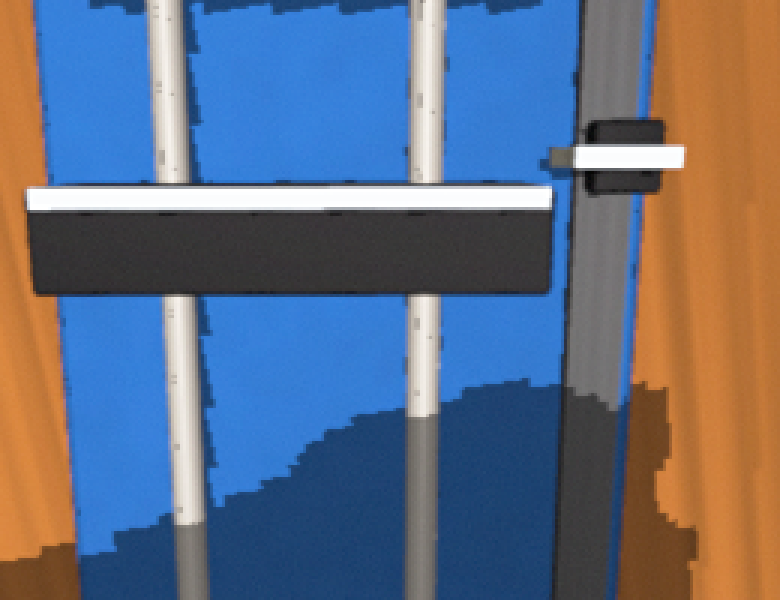

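The crop shows the strip's clamping edge about 10 px short of the blade's middle. The bright guide rods had merged into the mask, so I'll measure again with only the columns clear of the rods.

```bash
python3 - <<'E'
s=open('meas.py').read()
s=s.replace("                T=hol(","                L=bots[:,1]-tops[:,1];g=L<=np.median(L)+1;tops=tops[g];bots=bots[g]\n                T=hol(",1)
s=s.replace("(0,0,140),(180,60,255)","(0,0,190),(180,60,255)")
open('meas.py','w').write(s)
E
python3 meas.py;python3 meas.py
```

```text
gauge x 44.62378724105009 px 392 427 109 116 mid y 58.31800671353611 top edge 59.8608438263426 bot 56.869172388793615
jaw x -6.688460716391182 slope -0.003283245957039208 face at x=0 54.041338005218634 at x=47 53.88702544523779 strip width 3.023035455527541
gauge x 44.52568598925219 px 392 427 109 116 mid y 58.167629128991734 top edge 59.643637452960476 bot 56.63928638636685
jaw x -6.738138047207111 slope 0.005215118471659702 face at x=0 54.14198293466435 at x=47 54.38709350283236 strip width 3.023763510124077
```

```bash
python3 inch.py '0 -.025 0 0 0; 0 -.053 -.001 0 0; 0 -.053 -.001 .006 0; 0 -.053 -.001 .012 0; 0 -.053 -.001 .017 0; 0 -.053 -.001 .021 0; 0 -.053 -.001 .021 0;0 -.053 -.001 .021 0'; python3 inch.py '0 .002 0 0 0; 0 .004 0 0 0; 0 .006 0 0 0; 0 .008 0 0 0; 0 .01 0 0 0; 0 .011 0 0 0; 0 .011 0 0 0; 0 .011 0 -.005 0; 0 .011 0 -.012 0; 0 .025 0 -.021 0; 0 .053 0 -.021 0; 0 .053 0 -.021 0';python3 inch.py '0 0 0 0 0;0 0 0 0 0;0 0 0 0 0'|tail -3; python3 meas.py;python3 meas.py;python3 meas.py; python3 goal.py .0015 -.075 .163
```

```text
time: 9.45
eef_pos: [0.5038, -0.0164, 0.1624]
tcp_rot: [[0.154, 0.988, -0.0], [0.988, -0.154, 0.0], [0.0, -0.0, -1.0]]
force: [-1.7, -1.5, 5.6]
opening: 0.0004
grasp_force: 2.7
time: 10.45
eef_pos: [0.5129, 0.041, 0.1845]
tcp_rot: [[0.15, 0.989, 0.002], [0.989, -0.15, 0.004], [0.004, 0.002, -1.0]]
force: [-1.1, 1.6, -0.3]
opening: -0.0001
grasp_force: 0.0
force: [-0.6, 0.3, 0.1]
opening: -0.0001
grasp_force: 0.0
jaw x -6.240141853706812 slope -0.0014857725539656017 face at x=0 58.350652117563214 at x=47 58.28082080752683 strip width 2.971884101889696
gauge x 44.638315606791956 px 396 431 109 116 mid y 58.36544956439107 top edge 59.90008627437312 bot 56.91424908788063
jaw x -6.807482643655026 slope 0.00158447337674147 face at x=0 58.52611279011115 at x=47 58.600583038818 strip width 2.970976038576797
gauge x 44.38375721735968 px 395 431 108 115 mid y 58.20295839443249 top edge 59.69561130057872 bot 56.71165556804657
jaw x -6.875629599459836 slope 0.0011509670595360702 face at x=0 58.50630375807907 at x=47 58.56039920987727 strip width 2.9671674166677917
gauge x 44.3548990622747 px 395 431 108 115 mid y 58.1916460857052 top edge 59.66698274804544 bot 56.68315003893297
shift [-0.05282955  0.00030974  0.02031191] turn -0.0026373517743536468 now [0.51160811 0.03440148 0.18329237] q [-0.2   0.39  0.1   2.01 -0.05  0.75 -0.23] F [ 0.31442436 -0.33593508  0.16678417] t 10.85
```

```bash
python3 - <<'E'
from h import *
ci=cam.camera_info('wrist')
im=np.mean([cam.capture('wrist').astype(float) for _ in range(3)],0).astype(np.uint8)
g=im.min(2).astype(float)   # white vs all
def edges(c,r0,r1):
    p=g[r0:r1,c]; k=int(p.argmax()); th=p.max()/2+25; on=np.nonzero(p>th)[0]; a,b=on[0],on[-1]
    return r0+a-(p[a]-th)/(p[a]-p[a-1]), r0+b+(p[b]-th)/(p[b]-p[b+1])
J=np.array([(c,)+edges(c,95,130) for c in range(330,372)]); G=np.array([(c,)+edges(c,95,130) for c in range(402,426)])
L=J[:,2]-J[:,1]; J=J[L<np.median(L)+.7]
print(len(J),np.median(J,0),np.median(G,0)); print(np.polyfit(J[:,0],J[:,1],1))
w=im[70:200,220:460];cv2.imwrite('pics/w4.png',cv2.resize(w[:,:,::-1],None,fx=3,fy=3,interpolation=cv2.INTER_NEAREST))
E
```

```text
32 [355.5        111.86263736 119.64014607] [413.5        108.51869322 116.19172932]
[2.79533698e-04 1.11754078e+02]
```

View pics/w4.png

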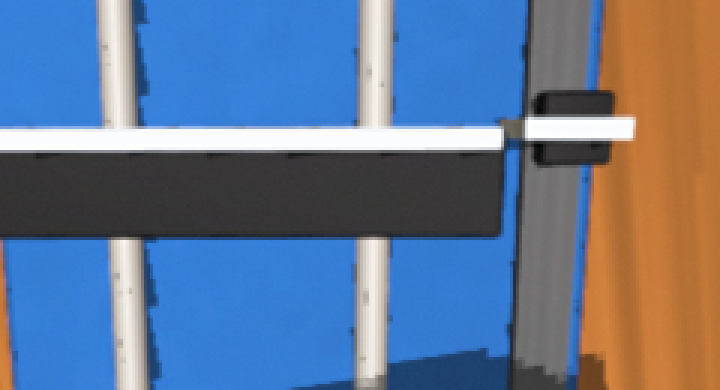

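The strip's clamping edge (row 111.9) is level with the middle of the blade (row 112.4), a difference of about 0.2 mm. The finger is well clear, so I'm handing in.

```bash
python3 -c "
from workcell import bot, cam, get_state
print(bot.hand_in())"
```

```text
the job is handed in; nothing more can be done
None
```

The jaw's clamping face now stands level with the gauge blade, about 0.2 mm past its middle by the wrist camera; it was moved only by the wheel, the finger is clear, and the job is handed in.

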